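Sweep the offcuts off the mill table

TASK

Clear the four offcuts off the little mill's table: push them all with the wooden pusher, under the cross-beam and over the table's end into the grey scrap tray, never touching them with the gripper or arm. The pusher's handle is sunk in its rest, so take it by the neck, put it down and let go of it away from the rest, then take it again by the handle's end so that its head can reach through under the beam. Finally draw the head back out from under the beam, leave the pusher lying flat on the mill's table, and leave the screwdriver, spanner and bottle alone.

Things in the scene. Friction and masses are not known exactly. Their poses are not given: they have to be found in the camera images.
- mill: Small bench mill, fixed. Origin on the bench (z 0) under its lane; +x = sweeping direction, z up. Flat aluminium table, top 70 mm above the bench, x -330 to +100 mm, y -95 to +95. Two rails 30 mm high on it, x -120 to +100, leave a lane y -75 to +75. Offcuts start at x -125 to +10; the pusher can be laid on the open table behind them (x -330 to -130).
- mill_beam (a point): Middle of the underside of the green cross-beam that bridges the lane at x +20 to +70 mm of the mill's frame: 60 mm above the table, 130 above the bench; beam's top 165 above the bench; posts at y +-97 to 127. Spindle head in front of it, x +70 to +125, y +-30, from 132 to 227 mm above the bench. Axes as the mill's.
- mill_edge (a point): Middle of the edge at the table's end, on its top, 100 mm along the mill's x; the offcuts drop over it into the tray, which begins about 3 to 8 mm beyond. Axes as the mill's.
- tray: Open grey plastic scrap tray, loose, 0.9 kg, 180 (x) x 190 (y) x 50 mm high, walls and floor 4 mm; origin under its centre, on the bench; its x runs along the mill's x. Its rim is 20 mm lower than the mill's table.
- rest: Plywood rest, fixed on the bench, 42 mm high, 72 wide, with a groove 28 mm wide, open at top and front, in which the rear of the pusher's handle is sunk; the pusher lifts straight up out of it. It occupies x -40 to -173 mm of its frame (origin on the bench under the stored pusher's neck; x as the stored pusher's).
- pusher_neck (a point): Wooden T-shaped pusher, 0.12 kg, 205 mm long. Point on the handle's axis near the centre of mass, where it is gripped in the rest, 26 mm above the underside. +x to the head, z up. Handle: bar 20 mm wide (y), 24 high (14 to 38 above the underside), x +42 to -145. A foot at x -76 to -94 keeps it level when lying. In the rest it stands on the bench.
- pusher_head (a point): Centre of the pusher's head, 51 mm ahead (+x) of the neck point, 20 mm above the underside. The head is an upright board 18 mm thick (x), 130 mm wide (y), 40 mm high; its flat front face is 60 mm ahead of the neck point.
- pusher_end (a point): Grip point near the handle's end, 120 mm behind (-x) the neck point, at the same height, 26 mm above the underside. Same axes as the neck.
- offcut_a_mid (a point): Loose offcut: wooden block, 34 x 60 x 26 high (x, y, z) mm. The point is at its centre, half-way up; z up at the start, y along its length. It starts on the mill's table, lying roughly across the lane.
- offcut_b_mid (a point): Loose offcut: bare steel bar end, 26 x 62 x 26 high mm. The point is at its centre, half-way up; z up at the start, y along its length. It starts on the mill's table, lying roughly across the lane.
- offcut_c_mid (a point): Loose offcut: brass angle (L) piece, 36 x 60 x 34 high mm. The point is at its centre, half-way up; z up at the start, y along its length. It starts on the mill's table, lying roughly across the lane.
- offcut_d_mid (a point): Loose offcut: black plastic block with a rounded top, 34 x 60 x 30 high mm. The point is at its centre, half-way up; z up at the start, y along its length. It starts on the mill's table, lying roughly across the lane.
- screwdriver_grip (a point): Screwdriver with green handle, 190 mm long, lying on the bench on the robot's side; point at its handle. Bystander: leave it alone.
- spanner_grip (a point): Steel spanner, 150 mm long, lying on the bench on the robot's side; point at its handle. Bystander: leave it alone.
- bottle: Clear bottle, 64 mm diameter, 170 mm high, standing on the bench beyond the mill; origin under its centre. Bystander: leave it alone.

How it is judged:
On the way, in this order (a step that is already met when the one before it is completed fails the run):
1. the pusher has been put down and let go, out of its rest, lying flat (contact force between the fingers and pusher below 0.1 N and horizontal distance between pusher_neck and rest above 0.1 m and angle between pusher_neck's own z axis and vertical below 0.2 rad and linear speed of pusher below 0.03 m/s), for 0.2 s.
2. the gripper, holding the pusher again, has its head through under the beam (head's centre over 40 mm along the mill's x) (contact force between the fingers and pusher above 1 N and x of pusher_head in the frame of mill above 0.04 m), for 0.05 s.
At the end, for the whole second after the job is handed in: All four offcuts lie at rest inside the tray (centres within its outline and less than 60 mm above its underside). The pusher lies at rest, flat (tilt under 0.2 rad), on the mill's table with its head drawn back out from under the beam (head's centre at x below 15 mm in the mill's frame) (x of offcut_a_mid in the frame of tray between -0.09 and 0.09 m and y of offcut_a_mid in the frame of tray between -0.095 and 0.095 m and z of each of offcut_a_mid, offcut_b_mid, offcut_c_mid, offcut_d_mid in the frame of tray below 0.06 m and linear speed of each of offcut_a, offcut_b, offcut_c, offcut_d, pusher below 0.03 m/s and x of offcut_b_mid in the frame of tray between -0.09 and 0.09 m and y of offcut_b_mid in the frame of tray between -0.095 and 0.095 m and x of offcut_c_mid in the frame of tray between -0.09 and 0.09 m and y of offcut_c_mid in the frame of tray between -0.095 and 0.095 m and x of offcut_d_mid in the frame of tray between -0.09 and 0.09 m and y of offcut_d_mid in the frame of tray between -0.095 and 0.095 m and angle between pusher_neck's own z axis and vertical below 0.2 rad and x of pusher_head in the frame of mill below 0.015 m and z of pusher_neck in the frame of mill between 0.08 and 0.12 m); the robot touches nothing.
It fails at once if the gripper or arm pushes an offcut (contact force between any of the fingers, the arm and offcut_a above 1 N or contact force between any of the fingers, the arm and offcut_b above 1 N or contact force between any of the fingers, the arm and offcut_c above 1 N or contact force between any of the fingers, the arm and offcut_d above 1 N).
It fails at once if the screwdriver, spanner or bottle is shifted by more than 30 mm (distance of any of screwdriver_grip, spanner_grip, bottle from where it was at the start of the episode above 0.03 m).
It also fails if it takes over 59 s, if anything falls off the work surface, if the arm or the gripper's body presses on something with over 40 N, if the wrist force passes 120 N, or if a joint passes its speed limit or range.

ROBOT

A 7-joint arm with a two-finger parallel gripper is mounted at the origin on the work surface. World frame = base frame: x ahead of the robot, y to its left, z up, the work surface at z = 0. Lengths are in m, angles in rad, forces in N, time in s.
With the tool pointing down it reaches from about 0.425 to 0.925 m from the base axis. Payload 6.8 kg.
Tool frame: the origin (TCP) lies at the very end of the fingers, on their centre line; the grasp point (between the pads) lies 19 mm behind it; z points along the fingers, y is the line along which they close (so a half turn about z gives the same grasp; the last joint's range is limited). The gripper opens to 85 mm and grips with 20 to 120 N. Pads are 22 mm wide; open, the fingers measure 114 mm over their backs; the gripper's body (76 mm by 85 mm) begins 54 mm behind the grasp point. The pads swing forward as they close: fully open they stand 13 mm farther back than shut.
Start: joints at [-1.361, 0.477, 0.022, 1.555, -0.011, 1.109, -0.083], TCP at [0.211, 0.641, 0.231] pointing down, gripper open.
Joint ranges: [-2.96, 2.96], [-0.34, 2.1], [-1.41, 1.46], [0.24, 2.44], [-1.37, 4.51], [0.17, 1.92], [-2.96, 2.96]. Speed limits (rad/s): [2.39, 2.39, 3.14, 3.14, 3.14, 3.14, 3.14].

INTERFACE

Orientations are given as a rotation vector (axis times angle).
In Python, from bench import monitor, optics, r gives the robot as it stands.
- The arm moves only by the shell command python3 -m crank 'ROWS' [OPENING] [FORCE]. ROWS is JSON, a list of rows, each a list of 2 entries, a list of its own where there are three numbers: the shift along the tool's x, y, z in cm, then the turn, a rotation vector about the tool's x, y, z in rad. A call has 1 to 5 rows; each row shifts and turns the commanded pose from where the row before left it, along the tool's axes as they then stand; what a row does not reach is not made up. A row lasts 1/10 s, in which the tool goes at most 50 mm and 8.59 degrees, less where a joint would pass 70% of its speed; a pose out of reach is approached as far as the arm can. A call is refused whole if a number of a shift passes 5 or a number of a turn 0.15, either way. A call with a gripper value outside its range is refused whole. OPENING is the finger opening in cm, from 0 to 8.54, set as the call begins (- or left out, the last holds). The fingers move at their own pace and stop on an object; FORCE is the grip in N (left out, the last holds). Time passes only in rows, so rows that do not move let the fingers close. It gives the time, the measured TCP pose, the force, the opening and the grip force at its end, in the units of the state.
- monitor.get_obs(): the state, without advancing time (a new reading comes with each control period).
- optics.grab_frame(name): name is "scene" or "top" or "wrist"; returns (picture, depth): 420x560x3 uint8, red, green, blue; 420x560 float32, m along the optical axis (not along the pixel's ray), 0 where there is no reading.
- optics.camera_model(name): a dict with "vertical_fov" (degrees; the focal length in pixels is half the picture's height over the tangent of half this angle, whatever the lens; pixels are square), "cx", "cy" (the principal point, pixels), "D" ([k1, k2, p1, p2, k3] as OpenCV has them; the pictures are not rectified), "R" (3x3) and "t" (3): a world point X has camera coordinates R X + t; the wrist camera has in their place "hand_eye" (4x4, takes a point from camera to tool coordinates, whose origin is the TCP and whose axes are the flange's). Camera axes: x right, y down, z forward; pixel columns grow to the right and rows downward; lengths in m; the calibration is good to about 2 mm. A picture is of the moment at which its call begins: read the wrist's pose just before it. camera_model takes no time and is no camera call.
- r.hand_in(): hands the job in; it is judged then, once.
The state is a dict: "clock": time; "joints": joint angles; "qvel": joint speeds; "tau": joint torques, N m; "tcp_pos": TCP position; "orientation": TCP orientation; "contact_force": force on the tool from outside, world axes, zero at the start; "moment": the same for the moment, N m; "grip_width": finger opening in m; "gripper_force": force on a finger pad.
Only numpy, scipy, OpenCV 4.12 (cv2) and the standard library are available. Lean on these libraries where they do the work, as an engineer would, in place of code of your own. Each camera call takes 0.05 s, during which the arm holds its last target. There are 200 camera calls.

## Working session

There is one attempt and no reset: what is moved stays moved. The work goes in short steps, Python scripts to look and compute and a shell command to move; the robot and the scene stay as the last step left them, time stands still between calls to the robot, and variables do not carry over. Pictures are saved under pics/ and viewed, at most 10 in all, crops included, and the job is handed in when it is done.

```bash
mkdir -p pics; ls
cat > h.py <<'E'
import numpy as np, cv2
from bench import monitor, optics, r
from scipy.spatial.transform import Rotation as Ro
def cam(n):
    m=optics.camera_model(n); f=210/np.tan(np.radians(m["vertical_fov"])/2)
    K=np.array([[f,0,m["cx"]],[0,f,m["cy"]],[0,0,1.]]); return m,K,np.array(m["D"],float)
def pose_wc(n,obs=None):  # camera->world R,t
    m=optics.camera_model(n)
    if "R" in m: R=np.array(m["R"]).T; return R,-R@np.array(m["t"])
    H=np.array(m["hand_eye"]); o=obs; Rt=Ro.from_rotvec(o["orientation"]).as_matrix()
    return Rt@H[:3,:3], Rt@H[:3,3]+np.array(o["tcp_pos"])
def rays(n,px,obs=None):
    m,K,D=cam(n); u=cv2.undistortPoints(np.array(px,float).reshape(-1,1,2),K,D).reshape(-1,2)
    R,t=pose_wc(n,obs); return t,np.c_[u,np.ones(len(u))]@R.T
def onz(n,px,z,obs=None):
    t,d=rays(n,px,obs); return t+d*((z-t[2])/d[:,2])[:,None]
def cloud(n,dep,obs=None):
    v,u=np.mgrid[:420,:560]; t,d=rays(n,np.c_[u.ravel(),v.ravel()],obs)
    return (t+d*dep.reshape(-1,1)).reshape(420,560,3)
def proj(n,X,obs=None):
    m,K,D=cam(n); R,t=pose_wc(n,obs); Xc=(np.atleast_2d(X)-t)@R
    return cv2.projectPoints(Xc,np.zeros(3),np.zeros(3),K,D)[0].reshape(-1,2)
def save(n,img): cv2.imwrite(f"pics/{n}.png",cv2.cvtColor(img,cv2.COLOR_RGB2BGR))
E
python3 - <<'E'
from h import *
o=monitor.get_obs(); print({k:np.round(v,3) for k,v in o.items()})
for n in ["scene","top","wrist"]:
    p,d=optics.grab_frame(n); save(n+"0",p); np.savez(n+"0.npz",p=p,d=d)
    R,t=pose_wc(n,o); print(n,t.round(3),R[:,2].round(2),optics.camera_model(n)["vertical_fov"],(d>0).mean())
E
```

```text
pics
{'clock': np.float64(0.0), 'joints': array([-1.361,  0.478,  0.022,  1.556, -0.012,  1.109, -0.083]), 'qvel': array([ 0.001,  0.001, -0.001,  0.   ,  0.001, -0.002,  0.002]), 'tau': array([-0.0000e+00, -5.9645e+01,  1.6080e+00, -2.8119e+01,  1.3000e-02,
        9.0000e-03,  0.0000e+00]), 'tcp_pos': array([0.211, 0.641, 0.23 ]), 'orientation': array([-4.970e-01, -3.102e+00,  3.000e-03]), 'contact_force': array([-0.236, -0.089, -0.272]), 'moment': array([-0.006,  0.002,  0.015]), 'gripper_force': np.float64(0.0), 'grip_width': np.float64(0.086)}
scene [1.02  0.214 0.905] [-0.5  -0.25 -0.83] 56.69833560861415 0.9959056122448979
top [ 0.436 -0.018  1.316] [ 0.1  -0.02 -0.99] 43.68077282244009 0.9960331632653061
wrist [0.143 0.663 0.374] [ 0.26 -0.09 -0.96] 67.13115266409167 0.995922619047619
```

View pics/top0.png

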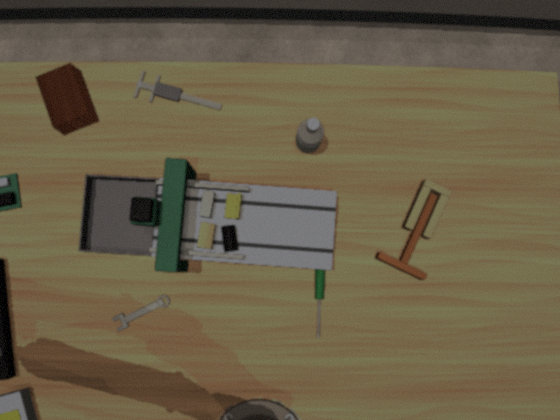

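View pics/scene0.png

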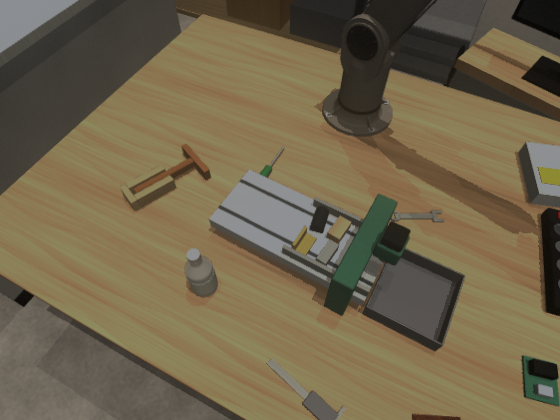

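The top view shows the mill (table x 160–337, y 180–268, beam at 172,215) with its +x pointing left to the tray. The pusher is at right (head 401,265; rest 427,208), the screwdriver at (320,285) and the spanner at (140,312). The scene view agrees. Now I'll measure from both views.

```bash
cat > meas.py <<'E'
from h import *
def rect(P): 
    c,s,a=cv2.minAreaRect((P[:,:2]*1000).astype(np.float32)); return np.round(c,1),np.round(s,1),round(a,1)
for n in ["top","scene"]:
    z=np.load(n+"0.npz"); p,d=z["p"],z["d"]; C=cloud(n,d); hsv=cv2.cvtColor(p,cv2.COLOR_RGB2HSV)
    h,s,v=[hsv[...,i].astype(int) for i in range(3)]; ok=d>0
    reg=(C[...,0]>.3)&(C[...,0]<.85)&(C[...,1]>-.65)&(C[...,1]<.5)&ok
    print("==",n,"bench z",np.median(C[reg&(C[...,2]<.03)][:,2]).round(4))
    def comp(m,name,k=1):
        m=m.astype(np.uint8); nn,l,st,_=cv2.connectedComponentsWithStats(m)
        for i in np.argsort(-st[1:,4])[:k]+1:
            P=C[l==i]; zt=np.percentile(P[:,2],[10,50,90]); print(name,st[i,4],"px",st[i,:4],"z",zt.round(3),rect(P))
    tab=reg&(abs(C[...,2]-.07)<.008)&(s<70); comp(tab,"table",2)
    comp(reg&(h>60)&(h<90)&(s>80)&(C[...,2]>.14),"beam")
    red=reg&(h<12)&(s>150)
    comp(red&(C[...,2]>.01),"pusher")
    comp(red&(C[...,2]>.01)&(C[...,2]<.06),"pusherz")
    P=C[red]; print("pusher z pct",np.percentile(P[:,2],[5,25,50,75,95]).round(3))
    comp(reg&(h>60)&(h<90)&(s>80)&(C[...,2]<.05),"sdriver")
    comp(reg&(C[...,2]>.08)&(C[...,2]<.12),"above table",8)
    u=[(h[y,x],s[y,x],v[y,x]) for x,y in ([(401,265),(420,225),(440,188),(207,203),(233,206),(205,235),(230,238),(280,220),(120,215)] if n=="top" else [(195,160),(175,170),(140,190)])]; print(np.array(u).tolist())
E
python3 meas.py
```

```text
== top bench z 0.0011
table 9843 px [180 179 157  91] z [0.068 0.071 0.074] (array([541.6,   4.5]), array([363.1, 192.6]), 86.4)
table 91 px [152 227   6  21] z [0.069 0.071 0.073] (array([506.9, 252.2]), array([10.8, 48.4]), 86.7)
beam 2610 px [131 159  58 112] z [0.162 0.166 0.17 ] (array([554.3, 224.1]), array([101.7, 246.4]), 86.4)
pusher 261 px [ 69 104  25  21] z [0.011 0.015 0.019] (array([824.3, 469.3]), array([51. , 62.5]), 1.4)
pusherz 261 px [ 69 104  25  21] z [0.011 0.015 0.019] (array([824.3, 469.3]), array([51. , 62.5]), 1.4)
pusher z pct [0.005 0.012 0.019 0.039 0.043]
sdriver 199 px [316 270   8  29] z [0.021 0.025 0.029] (array([ 399.4, -145.6]), array([17.8, 68.3]), 90.0)
above table 398 px [197 222  19  28] z [0.093 0.096 0.1  ] (array([511.7, 127.5]), array([34.8, 60.3]), 82.6)
above table 379 px [221 225  18  27] z [0.087 0.098 0.102] (array([506.1,  72.9]), array([60.2, 33.9]), 8.1)
above table 342 px [187 182  63  10] z [0.09  0.1   0.104] (array([626.5, 101.7]), array([146.7,  11. ]), 86.4)
above table 317 px [199 190  16  28] z [0.093 0.097 0.101] (array([58
[... 1314 characters left out ...]
[53.3, 63.6]), 48.8)
above table 164 px [327 287  24  17] z [0.083 0.099 0.114] (array([678.6, 190.2]), array([ 7. , 50.1]), 1.7)
above table 109 px [354 282  17  13] z [0.085 0.098 0.102] (array([644. , 232.2]), array([31.1, 26.5]), 88.8)
above table 1 px [388 222   1   1] z [0.109 0.109 0.109] (array([455. , 228.7]), array([0., 0.]), 0.0)
above table 1 px [392 215   1   1] z [0.112 0.112 0.112] (array([433.6, 231.1]), array([0., 0.]), 0.0)
above table 1 px [390 218   1   1] z [0.112 0.112 0.112] (array([444.1, 229.5]), array([0., 0.]), 0.0)
above table 1 px [389 220   1   1] z [0.108 0.108 0.108] (array([448.1, 229.1]), array([0., 0.]), 0.0)
[[13, 153, 128], [13, 152, 114], [14, 144, 106]]
```

Run:
```python
from h import *
for n in ["top","scene"]:
    z=np.load(n+"0.npz"); p,d=z["p"],z["d"]; C=cloud(n,d); hsv=cv2.cvtColor(p,cv2.COLOR_RGB2HSV).astype(int)
    m=(hsv[...,0]<18)&(hsv[...,1]>130)&(C[...,2]>.02)&(C[...,2]<.06)&(C[...,1]<-.2)&(C[...,0]<.75)&(C[...,0]>.25)&(d>0)
    nn,l,st,_=cv2.connectedComponentsWithStats(m.astype(np.uint8)); l=l==1+np.argmax(st[1:,4])
    P=C[l]; print(n,len(P),np.percentile(P[:,2],[5,50,95]).round(4))
    # axis: handle part = pts away from head
    Q=P[P[:,2]>.032]; Q=Q[:,:2]*1000
    c,s,a=cv2.minAreaRect(Q.astype(np.float32)); print(c,s,a)
    ax=np.array([np.cos(np.radians(a)),np.sin(np.radians(a))])
    if ax[0]>0: ax=-ax
    cand=[ax,np.array([ax[1],-ax[0]]),np.array([-ax[1],ax[0]])]; ax=max(cand,key=lambda v:v@np.array([-.89,.45]))
    for it in range(4):
        nrm=np.array([-ax[1],ax[0]]); s_=Q@ax; front=np.percentile(s_,99.5)
        H=Q[s_<front-30]; # handle only
        vx,vy,x0,y0=cv2.fitLine(H.astype(np.float32),cv2.DIST_HUBER,0,.01,.01).ravel(); ax=np.array([vx,vy])*np.sign(-vx)
    nrm=np.array([-ax[1],ax[0]]); hc=np.median(H@nrm); hd=Q[s_>front-14]@nrm
    print("axis",ax,np.degrees(np.arctan2(ax[1],ax[0])),"front",front,"rear",np.percentile(s_,.5),"len",front-np.percentile(s_,.5),"n",hc,"head n range",hd.min()-hc,hd.max()-hc)
    print("neck",(front-60)*ax+hc*nrm)
```

```text
top 1042 [0.029  0.0388 0.0437]
(530.14208984375, -385.5513916015625) (128.39210510253906, 205.48561096191406) 64.62062072753906
axis [-0.90391713  0.42770764] 154.67783 front -541.6088621376372 rear -744.8182046497552 len 203.20934251211804 n 121.55408154165744 head n range -64.08215675938155 63.86443217469915
neck [ 491.81494871 -367.18752501]
scene 680 [0.0241 0.037  0.0406]
(532.8750610351562, -387.3092956542969) (133.27943420410156, 203.10519409179688) 64.46935272216797
axis [-0.8960833   0.44388598] 153.6479 front -547.6722061531913 rear -749.4628943632883 len 201.79068821009707 n 110.40353149188729 head n range -65.24977026960971 66.80446084316051
neck [ 495.51833298 -368.6679343 ]
```

```bash
cat >> h.py <<'E'
U=np.array([.063,.998,0])/np.hypot(.063,.998); V=np.array([-U[1],U[0],0]); O=np.array([.5517,.1526,0])
def mill(X): X=np.atleast_2d(X)-O; return np.c_[X@U,X@V,X[:,2]]
def world(m): m=np.atleast_2d(m); return O+m[:,:1]*U+m[:,1:2]*V+m[:,2:]*[0,0,1]
def go(*pts):  # pts: (x,y,z,psi_deg) targets for TCP; prints tool-frame total shift in cm and yaw turn
    o=monitor.get_obs(); p=np.array(o["tcp_pos"]); R=Ro.from_rotvec(o["orientation"]).as_matrix()
    print("t",round(o["clock"],2),"tcp",p.round(4),"psi",np.degrees(np.arctan2(R[1,1],R[0,1])).round(1),"tilt",R[:2,2].round(4),"F",np.round(o["contact_force"],1),"w",round(float(o["grip_width"]),4),"g",round(float(o["gripper_force"]),1),"J",np.round(o["joints"],2))
    for q in pts:
        c,s=np.cos(np.radians(q[3])),np.sin(np.radians(q[3])); T=np.array([[-s,c,0],[c,s,0],[0,0,-1]]).T
        d=R.T@(np.array(q[:3])-p); w=Ro.from_matrix(R.T@T).as_rotvec()
        print("shift cm",(d*100).round(2),"turn",w.round(3)); p=np.array(q[:3]); R=T
E
python3 -c "
from h import *
go((.6,.1,.33,71.8),(.46,-.33,.33,71.8),(.46,-.33,.25,63))"
```

```text
t 0.15 tcp [0.2108 0.6408 0.2305] psi 71.8 tilt [-0.0003 -0.0014] F [-0.1 -0.8 -0.1] w 0.0854 g 0.0 J [-1.36  0.48  0.02  1.56 -0.01  1.11 -0.08]
shift cm [-53.87 -39.22  -9.88] turn [-0.001  0.    -0.   ]
shift cm [ -0.13 -45.22   0.  ] turn [0. 0. 0.]
shift cm [0. 0. 8.] turn [0.    0.    0.154]
```

```bash
python3 -m crank '[[[-1,-1,-4.5],[0,0,0]],[[-1.5,-1,-4.5],[0,0,0]],[[-3.8,-2.8,-0.5],[0,0,0]],[[-3.8,-2.8,0],[0,0,0]],[[-3.8,-2.8,0],[0,0,0]]]'
python3 -m crank '[[[-4,-2.9,0],[0,0,0]],[[-4,-2.9,0],[0,0,0]],[[-4,-2.9,0],[0,0,0]],[[-4,-2.9,0],[0,0,0]],[[-4,-2.9,0],[0,0,0]]]'
python3 -m crank '[[[-4,-2.9,0],[0,0,0]],[[-4,-2.9,0],[0,0,0]],[[-4,-2.9,0],[0,0,0]],[[-4,-2.9,0],[0,0,0]],[[-3.5,-2.5,0],[0,0,0]]]'
python3 -c "
from h import *
go((.6,.0,.33,71.8),(.4935,-.368,.30,64.5))"
```

```text
clock: 0.65
tcp_pos: [0.3113, 0.4975, 0.3266]
orientation: [0.496, 3.102, 0.001]
contact_force: [0.7, 0.9, 1.0]
grip_width: 0.0853
gripper_force: 0.0
clock: 1.15
tcp_pos: [0.4558, 0.2968, 0.3263]
orientation: [-0.497, -3.102, -0.0]
contact_force: [0.8, 0.6, -0.4]
grip_width: 0.0854
gripper_force: 0.0
clock: 1.65
tcp_pos: [0.5972, 0.1012, 0.3262]
orientation: [0.499, 3.102, -0.001]
contact_force: [0.7, -0.6, 1.3]
grip_width: 0.0855
gripper_force: 0.0
t 1.65 tcp [0.5972 0.1012 0.3262] psi 71.7 tilt [ 0.     -0.0004] F [ 0.7 -0.6  1.3] w 0.0855 g 0.0 J [-0.56  0.3   0.37  1.63 -0.11  1.24  1.08]
shift cm [-3.44 -9.53 -0.37] turn [-0.     0.    -0.001]
shift cm [ -1.38 -38.29   3.  ] turn [0.    0.    0.127]
```

```bash
python3 -m crank '[[[-0.5,-4.8,0],[0,0,0]],[[-0.5,-4.8,0],[0,0,0]],[[-0.5,-4.8,0],[0,0,0]],[[-0.5,-4.8,0],[0,0,0]],[[-0.5,-4.8,0],[0,0,0]]]'
python3 -m crank '[[[-0.5,-4.8,0.5],[0,0,0]],[[-0.5,-4.8,0.5],[0,0,0]],[[-0.5,-4.8,0.5],[0,0,0]],[[-0.5,-4.8,0.5],[0,0,0]],[[-0.3,-4.6,0.6],[0,0,0.126]]]'
python3 -m crank '[[[0,0,0],[0,0,0]],[[0,0,0],[0,0,0]]]' >/dev/null
python3 - <<'E'
from h import *
o=monitor.get_obs(); p,d=optics.grab_frame("wrist"); save("w1",p); np.savez("w1.npz",p=p,d=d)
C=cloud("wrist",d,o); hsv=cv2.cvtColor(p,cv2.COLOR_RGB2HSV).astype(int)
m=(hsv[...,0]<18)&(hsv[...,1]>130)&(C[...,2]>.025)&(C[...,2]<.06)&(d>0)
nn,l,st,_=cv2.connectedComponentsWithStats(m.astype(np.uint8)); P=C[l==1+np.argmax(st[1:,4])]
print(st[1:,4].max(),np.percentile(P[:,2],[5,50,95]),cv2.minAreaRect((P[:,:2]*1000).astype(np.float32)))
go((.4935,-.368,.05,64.5))
E
```

```text
clock: 2.15
tcp_pos: [0.5441, -0.1337, 0.3262]
orientation: [-0.497, -3.102, -0.0]
contact_force: [0.2, -0.5, 0.4]
grip_width: 0.0856
gripper_force: 0.0
clock: 2.65
tcp_pos: [0.4918, -0.3671, 0.3001]
orientation: [0.694, 3.064, 0.0]
contact_force: [0.8, 0.2, -0.3]
grip_width: 0.0855
gripper_force: 0.0
3527 [0.03765447 0.03955141 0.04181142] ((530.5463256835938, -386.6468505859375), (128.12135314941406, 205.69027709960938), 65.17839813232422)
t 2.9 tcp [ 0.4926 -0.3647  0.2998] psi 64.6 tilt [-0.0005  0.0008] F [0.6 1.  0.3] w 0.0852 g 0.0 J [ 0.08  0.36  0.61  1.66 -0.22  1.19  1.86]
shift cm [-0.24 -0.27 24.98] turn [ 0.001 -0.001  0.002]
```

View pics/w1.png

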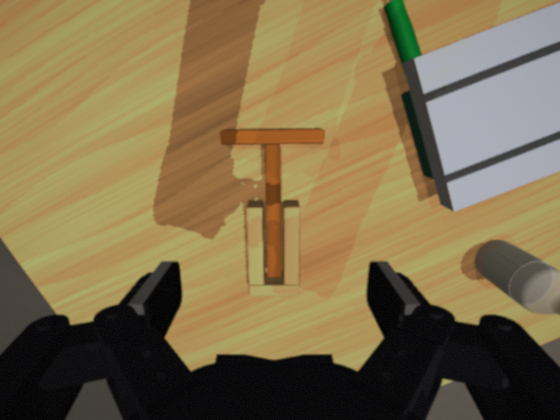

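```bash
python3 -m crank '[[[-0.3,-0.3,4.5],[0,0,-0.007]],[[0,0,5],[0,0,0]],[[0,0,5],[0,0,0]],[[0,0,5],[0,0,0]],[[0,0,4],[0,0,0]]]' 5
python3 -m crank '[[[0,0,3],[0,0,0]],[[0,0,2],[0,0,0]],[[0,0,0.7],[0,0,0]],[[0,0,0],[0,0,0]],[[0,0,0],[0,0,0]]]'
python3 -c "
from h import *
go((.493,-.368,.007,65))"
```

```text
clock: 3.4
tcp_pos: [0.4947, -0.366, 0.0626]
orientation: [-0.674, -3.067, -0.003]
contact_force: [0.3, -0.7, -1.1]
grip_width: 0.0498
gripper_force: 0.0
clock: 3.9
tcp_pos: [0.4951, -0.369, 0.0094]
orientation: [0.679, 3.066, -0.0]
contact_force: [0.1, -0.3, 0.4]
grip_width: 0.0504
gripper_force: 0.0
t 3.9 tcp [ 0.4951 -0.369   0.0094] psi 65.0 tilt [ 0.0017 -0.0005] F [ 0.1 -0.3  0.4] w 0.0504 g 0.0 J [ 0.23  0.71  0.42  1.87 -0.45  0.66  2.06]
shift cm [0.24 0.   0.24] turn [0.    0.002 0.001]
```

Close and lift.

```bash
python3 -m crank '[[[0.2,0,0.2],[0,0,0]],[[0,0,0],[0,0,0]],[[0,0,0],[0,0,0]],[[0,0,0],[0,0,0]],[[0,0,0],[0,0,0]]]' 0 60
python3 -m crank '[[[0,0,-1],[0,0,0]],[[0,0,-3],[0,0,0]],[[0,0,-4],[0,0,0]],[[0,0,-4],[0,0,0]],[[0,0,-3],[0,0,0]]]'
python3 -c "
from h import *
m=lambda x,z:tuple(world([x,0,z])[0])+(-3.6,)
print(m(-.2,.08)); go(m(-.215,.17),m(-.215,.09))"
```

```text
clock: 4.4
tcp_pos: [0.4926, -0.3686, 0.0073]
orientation: [0.681, 3.066, -0.0]
contact_force: [-0.6, 1.5, 7.0]
grip_width: 0.0192
gripper_force: 59.9
clock: 4.9
tcp_pos: [0.4923, -0.3689, 0.1593]
orientation: [0.681, 3.065, -0.001]
contact_force: [0.8, -0.3, -1.0]
grip_width: 0.0192
gripper_force: 58.8
(np.float64(0.5390998298965554), np.float64(-0.047002694654566884), np.float64(0.08), -3.6)
t 4.9 tcp [ 0.4923 -0.3689  0.1593] psi 64.9 tilt [ 0.0018 -0.0012] F [ 0.8 -0.3 -1. ] w 0.0192 g 58.8 J [ 0.14  0.5   0.55  1.8  -0.32  0.92  1.96]
shift cm [ 8.85 29.74 -1.1 ] turn [1.000e-03 2.000e-03 1.196e+00]
shift cm [0. 0. 8.] turn [0. 0. 0.]
```

```bash
python3 -m crank '[[[1.25,4.2,-0.5],[0,0,0]],[[1.25,4.3,-0.5],[0,0,0]],[[1.25,4.3,0],[0,0,0]],[[1.25,4.3,0],[0,0,0]],[[1.25,4.3,0],[0,0,0]]]'
python3 -m crank '[[[1.25,4.2,0],[0,0,0]],[[1.25,4.2,0],[0,0,0]],[[0,0,0],[0,0,0.14]],[[0,0,0],[0,0,0.14]],[[0,0,0],[0,0,0.14]]]'
python3 -m crank '[[[0,0,0],[0,0,0.14]],[[0,0,0],[0,0,0.14]],[[0,0,0],[0,0,0.14]],[[0,0,0],[0,0,0.14]],[[0,0,0],[0,0,0.14]]]'
python3 -m crank '[[[0,0,0],[0,0,0.076]],[[0,0,0],[0,0,0]]]'
python3 - <<'E'
from h import *
m=lambda x,z:tuple(world([x,0,z])[0])+(-3.6,)
for n in ("scene","top"):
    p,d=optics.grab_frame(n); save(n+"2",p)
go(m(-.205,.11),m(-.205,.0775))
E
```

```text
clock: 5.4
tcp_pos: [0.5259, -0.1463, 0.1669]
orientation: [0.681, 3.066, 0.001]
contact_force: [1.3, -0.1, -1.6]
grip_width: 0.0192
gripper_force: 58.8
clock: 5.9
tcp_pos: [0.5387, -0.0609, 0.1667]
orientation: [-1.312, -2.854, -0.0]
contact_force: [-0.2, -0.1, -1.5]
grip_width: 0.0189
gripper_force: 58.9
clock: 6.4
tcp_pos: [0.5387, -0.0613, 0.1667]
orientation: [-2.212, -2.23, -0.001]
contact_force: [-0.1, 1.5, -1.2]
grip_width: 0.0194
gripper_force: 58.9
clock: 6.6
tcp_pos: [0.5387, -0.0612, 0.1665]
orientation: [-2.29, -2.151, 0.0]
contact_force: [-0.4, -0.3, -1.0]
grip_width: 0.019
gripper_force: 58.9
t 6.7 tcp [ 0.5388 -0.0612  0.1665] psi -3.4 tilt [-0.0001  0.0002] F [ 0.  -0.2 -1.2] w 0.0192 g 58.9 J [-0.64  0.44  0.83  1.98 -0.41  0.9   0.34]
shift cm [ 0.92 -0.05  5.65] turn [-0.    -0.     0.003]
shift cm [0.   0.   3.25] turn [0. 0. 0.]
```

View pics/scene2.png

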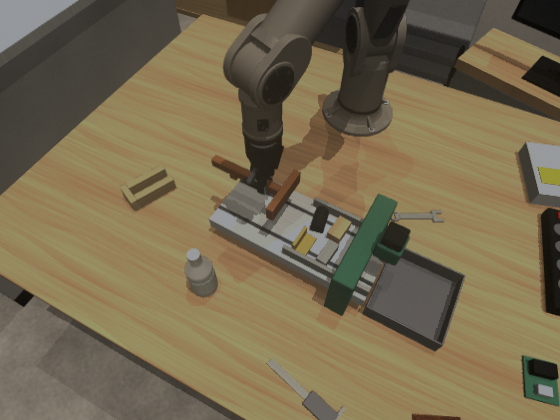

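The scene view shows the pusher held level over the table's rear, head near (283,195), clear of the offcuts at (300–345, 215–250) and in line with the lane. Next I lower it and release.

```bash
python3 -m crank '[[[0.9,-0.05,3],[0,0,0.003]],[[0,0,3],[0,0,0]],[[0,0,1.6],[0,0,0]],[[0,0,0.8],[0,0,0]],[[0,0,0.3],[0,0,0]]]'
python3 -m crank '[[[0,0,0.2],[0,0,0]],[[0,0,0],[0,0,0]]]'
python3 -c "
from h import *
go()"
```

```text
clock: 7.2
tcp_pos: [0.539, -0.0528, 0.0791]
orientation: [-2.293, -2.148, 0.001]
contact_force: [0.3, 0.2, -1.5]
grip_width: 0.0192
gripper_force: 59.0
clock: 7.4
tcp_pos: [0.5396, -0.0525, 0.078]
orientation: [2.292, 2.147, 0.002]
contact_force: [0.9, -0.7, -1.0]
grip_width: 0.0192
gripper_force: 59.0
t 7.4 tcp [ 0.5396 -0.0525  0.078 ] psi -3.7 tilt [0.0013 0.0001] F [ 0.9 -0.7 -1. ] w 0.0192 g 59.0 J [-0.56  0.57  0.71  2.04 -0.55  0.73  0.43]
```

```bash
python3 -m crank '[[[0,0,0.1],[0,0,0]],[[0,0,0],[0,0,0]]]'
python3 -m crank '[[[0,0,0],[0,0,0]],[[0,0,0],[0,0,0]],[[0,0,0],[0,0,0]],[[0,0,-1],[0,0,0]],[[0,0,-2],[0,0,0]]]' 4.5
python3 -m crank '[[[0,0,-3],[0,0,0]],[[0,0,-3],[0,0,0]],[[-2,0,-2],[0,0,0]],[[-5,0,0],[0,0,0]],[[-5,0,0],[0,0,0]]]'
python3 - <<'E'
from h import *
o=monitor.get_obs(); p,d=optics.grab_frame("wrist"); save("w3",p); C=cloud("wrist",d,o); hsv=cv2.cvtColor(p,cv2.COLOR_RGB2HSV).astype(int)
M=mill(C.reshape(-1,3)).reshape(420,560,3)
m=(hsv[...,0]<18)&(hsv[...,1]>130)&(M[...,2]>.1)&(M[...,2]<.118)&(d>0)&(M[...,0]<-.12)
P=M[m]; print(len(P),np.percentile(P[:,2],[5,50,95]))
print("tip/rear x",np.percentile(P[:,0],[.5,99.5]))
hd=P[P[:,0]>np.percentile(P[:,0],99.5)-.015]; H=P[(P[:,0]<hd[:,0].min()-.02)]
print("head y",hd[:,1].min(),hd[:,1].max(),"handle line",np.polyfit(H[:,0],H[:,1],1),"handle x",H[:,0].min(),H[:,0].max())
m=lambda x,z:tuple(world([x,0,z])[0])+(-3.6,)
go(m(-.325,.18),m(-.325,.077))
E
```

```text
clock: 7.6
tcp_pos: [0.5397, -0.0524, 0.0773]
orientation: [2.292, 2.148, 0.002]
contact_force: [-0.5, 0.2, 4.7]
grip_width: 0.0193
gripper_force: 59.8
clock: 8.1
tcp_pos: [0.538, -0.0523, 0.1061]
orientation: [-2.291, -2.147, 0.003]
contact_force: [0.9, 0.6, 0.7]
grip_width: 0.0456
gripper_force: 0.0
clock: 8.6
tcp_pos: [0.5321, -0.1722, 0.1878]
orientation: [2.287, 2.151, 0.003]
contact_force: [0.7, -0.1, 0.5]
grip_width: 0.0448
gripper_force: 0.0
6706 [0.10771629 0.10887419 0.11004738]
tip/rear x [-0.34877878 -0.18270317]
head y -0.009574153763542013 0.009254044304140289 handle line [-0.00151506 -0.00046659] handle x -0.3501012071539728 -0.21768280008747667
t 8.65 tcp [ 0.5291 -0.1839  0.1888] psi -4.3 tilt [ 0.0034 -0.0061] F [-1.3 -8.2  2. ] w 0.0455 g 0.0 J [-0.43  0.44  0.86  1.92 -0.4   0.95  0.54]
shift cm [1.23 0.12 0.87] turn [ 0.004  0.006 -0.012]
shift cm [ 0.   0.  10.3] turn [0. 0. 0.]
```

View pics/w3.png

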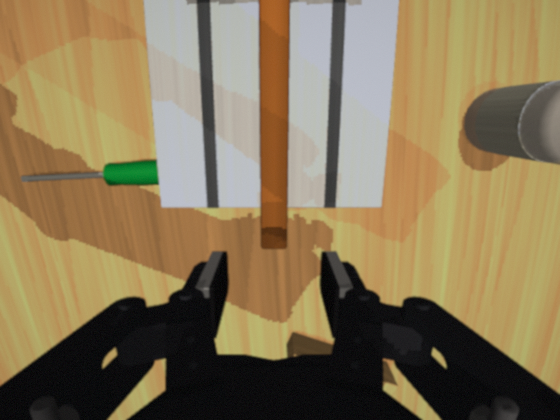

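The wrist view shows the handle along the lane's centre, its end at (273,245) just past the table edge (row 207). The screwdriver (130,173) and bottle are clear. I'll settle, then descend onto the handle's end.

```bash
python3 -m crank '[[[0,0,0],[0,0,0]],[[0,0,0],[0,0,0]]]' >/dev/null; python3 -c "
from h import *
m=lambda x,z:tuple(world([x,0,z])[0])+(-3.6,)
go(m(-.322,.18),m(-.322,.077))"
```

```text
t 8.85 tcp [ 0.5311 -0.172   0.1866] psi -3.8 tilt [0.0001 0.0005] F [ 0.6  0.1 -0.6] w 0.0449 g 0.0 J [-0.45  0.44  0.85  1.92 -0.41  0.95  0.53]
shift cm [0.33 0.01 0.66] turn [ 0.    -0.    -0.003]
shift cm [ 0.   0.  10.3] turn [0. 0. 0.]
```

```bash
python3 -m crank '[[[0.3,0,3],[0,0,-0.003]],[[0,0,3],[0,0,0]],[[0,0,3],[0,0,0]],[[0,0,1.5],[0,0,0]],[[0,0,0.4],[0,0,0]]]'
python3 -m crank '[[[0,0,0],[0,0,0]],[[0,0,0],[0,0,0]]]'
python3 -c "
from h import *
go(tuple(world([-.322,0,.077])[0])+(-3.6,))"
```

```text
clock: 9.35
tcp_pos: [0.5308, -0.1674, 0.0759]
orientation: [-2.285, -2.152, 0.002]
contact_force: [-0.6, 0.1, -0.1]
grip_width: 0.0453
gripper_force: 0.0
clock: 9.55
tcp_pos: [0.5323, -0.1691, 0.0785]
orientation: [2.288, 2.151, 0.002]
contact_force: [-0.3, 0.6, 0.3]
grip_width: 0.0449
gripper_force: 0.0
t 9.55 tcp [ 0.5323 -0.1691  0.0785] psi -3.5 tilt [ 0.0018 -0.0003] F [-0.3  0.6  0.3] w 0.0449 g 0.0 J [-0.34  0.59  0.71  2.   -0.56  0.76  0.65]
shift cm [ 0.03 -0.09  0.15] turn [0.002 0.    0.001]
```

```bash
python3 -m crank '[[[0,0,0],[0,0,0]],[[0,0,0],[0,0,0]],[[0,0,0],[0,0,0]],[[0,0,0],[0,0,0]],[[0,0,-0.1],[0,0,0]]]' 0 100
python3 -m crank '[[[1,0,0],[0,0,0]],[[1,0,0],[0,0,0]],[[1,0,0],[0,0,0]],[[1,0,0],[0,0,0]],[[0,0,0],[0,0,0]]]'
python3 - <<'E'
from h import *
p,d=optics.grab_frame("top"); C=cloud("top",d); M=mill(C.reshape(-1,3)).reshape(420,560,3); hsv=cv2.cvtColor(p,cv2.COLOR_RGB2HSV).astype(int)
save("top4",cv2.resize(p[140:300,60:380],(800,400)))
P=M[(hsv[...,0]<18)&(hsv[...,1]>130)&(M[...,2]>.09)&(M[...,2]<.125)&(d>0)&(M[...,0]>-.2)&(M[...,0]<.1)&(abs(M[...,1])<.09)]
print("head x",np.percentile(P[:,0],[2,98]),"y",P[:,1].min(),P[:,1].max(),np.percentile(P[:,2],[5,50,95]))
t=monitor.get_obs()["tcp_pos"]; print(mill(t))
go(tuple(world([-.06,0,.0785])[0])+(-3.6,))
E
```

```text
clock: 10.05
tcp_pos: [0.5318, -0.1691, 0.0789]
orientation: [2.289, 2.151, 0.001]
contact_force: [-0.5, -0.2, -1.0]
grip_width: 0.0187
gripper_force: 97.6
clock: 10.55
tcp_pos: [0.5345, -0.1267, 0.0785]
orientation: [-2.286, -2.154, -0.002]
contact_force: [0.7, 1.7, 2.6]
grip_width: 0.0185
gripper_force: 98.3
head x [-0.19563425 -0.10445545] y -0.060974941222513526 0.06337216298166712 [0.10532968 0.11018497 0.11429616]
[[-0.27989033 -0.00044425  0.07843474]]
t 10.6 tcp [ 0.5345 -0.1268  0.0784] psi -3.4 tilt [0.0003 0.0018] F [1.4 3.7 3.9] w 0.0185 g 98.3 J [-0.42  0.58  0.72  2.02 -0.56  0.75  0.58]
shift cm [21.99  0.03  0.03] turn [ 0.    -0.002  0.003]
```

View pics/top4.png

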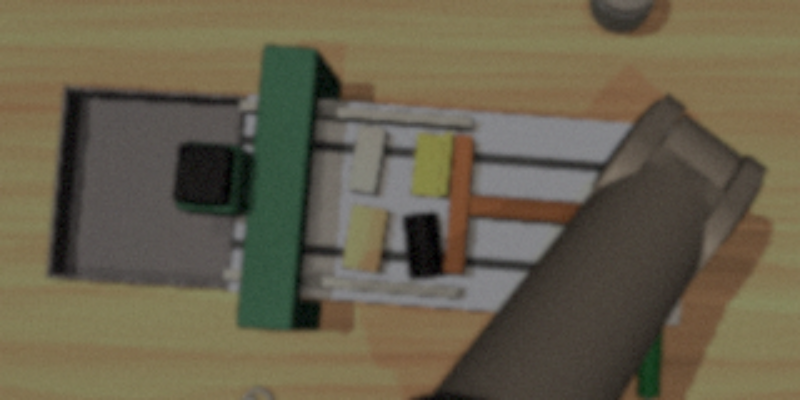

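The head (460,205 in the crop) is centred between the rails and just behind the brass and black offcuts. I'll sweep on.

```bash
python3 -m crank '[[[1.5,0,0],[0,0,0.003]],[[1.5,0,0],[0,0,0]],[[1.5,0,0],[0,0,0]],[[1.5,0,0],[0,0,0]],[[1.5,0,0],[0,0,0]]]'
python3 -c "
from h import *
go(tuple(world([-.06,0,.0785])[0])+(-3.6,))"
```

```text
clock: 11.1
tcp_pos: [0.5388, -0.0538, 0.0785]
orientation: [2.292, 2.147, -0.0]
contact_force: [-0.9, -5.2, 5.2]
grip_width: 0.0185
gripper_force: 98.4
t 11.1 tcp [ 0.5388 -0.0538  0.0785] psi -3.7 tilt [ 0.0005 -0.001 ] F [-0.9 -5.2  5.2] w 0.0185 g 98.4 J [-0.57  0.57  0.73  2.04 -0.56  0.74  0.45]
shift cm [ 1.468e+01 -5.000e-02 -1.000e-02] turn [ 0.001  0.001 -0.003]
```

```bash
python3 -m crank '[[[1.5,0,0],[0,0,0]],[[1.5,0,0],[0,0,0]],[[1.5,0,0],[0,0,0]],[[1.5,0,0],[0,0,0]],[[0,0,0],[0,0,0]]]'
python3 - <<'E'
from h import *
p,d=optics.grab_frame("scene"); save("sc5",cv2.resize(p[160:360,220:480],(780,600)))
go(tuple(world([-.06,0,.0785])[0])+(-3.6,))
E
```

```text
clock: 11.6
tcp_pos: [0.543, 0.0087, 0.0785]
orientation: [-2.288, -2.151, -0.002]
contact_force: [-0.3, 2.2, 4.8]
grip_width: 0.0187
gripper_force: 98.4
t 11.65 tcp [0.543  0.0087 0.0784] psi -3.6 tilt [0.0003 0.0019] F [0.7 1.9 4.8] w 0.0183 g 98.5 J [-0.68  0.57  0.73  2.03 -0.57  0.74  0.34]
shift cm [ 8.41 -0.03  0.01] turn [ 0.    -0.002  0.001]
```

View pics/sc5.png

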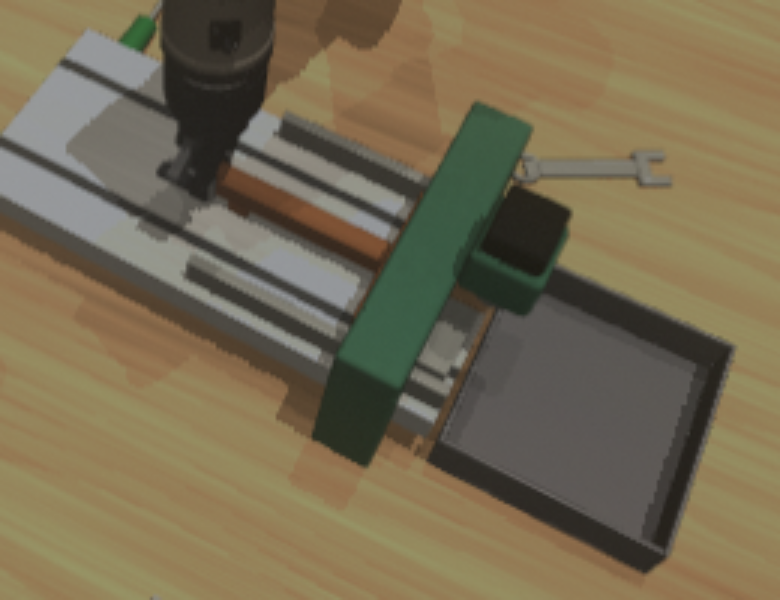

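The head is under the beam and the front offcuts are near the table's end, by (455,350) in the crop. No arm part is near the beam, so I continue slowly over the edge.

```bash
python3 -m crank '[[[1.2,0,0],[0,0,0]],[[1.2,0,0],[0,0,0]],[[1.2,0,0],[0,0,0]],[[1,0,0],[0,0,0]],[[1,0,0],[0,0,0]]]'
python3 -m crank '[[[1,0,0],[0,0,0]],[[0.7,0,0],[0,0,0]],[[0.5,0,0],[0,0,0]],[[0.3,0,0],[0,0,0]],[[0,0,0],[0,0,0]]]'
python3 - <<'E'
from h import *
p,d=optics.grab_frame("scene"); save("sc6",cv2.resize(p[160:360,220:480],(780,600)))
go(tuple(world([-.06,0,.0785])[0])+(-3.6,))
E
```

```text
clock: 12.15
tcp_pos: [0.5462, 0.0616, 0.0785]
orientation: [2.293, 2.146, -0.001]
contact_force: [-0.2, -5.0, 5.6]
grip_width: 0.0184
gripper_force: 98.7
clock: 12.65
tcp_pos: [0.5479, 0.0874, 0.0785]
orientation: [2.292, 2.149, 0.0]
contact_force: [-0.2, -2.2, 5.5]
grip_width: 0.0186
gripper_force: 98.7
t 12.7 tcp [0.5479 0.0875 0.0785] psi -3.7 tilt [0.0003 0.0001] F [ 0.8 -3.   6.2] w 0.0186 g 98.7 J [-0.82  0.59  0.74  2.01 -0.58  0.76  0.2 ]
shift cm [ 0.53 -0.03 -0.  ] turn [ 0.    -0.    -0.002]
```

View pics/sc6.png

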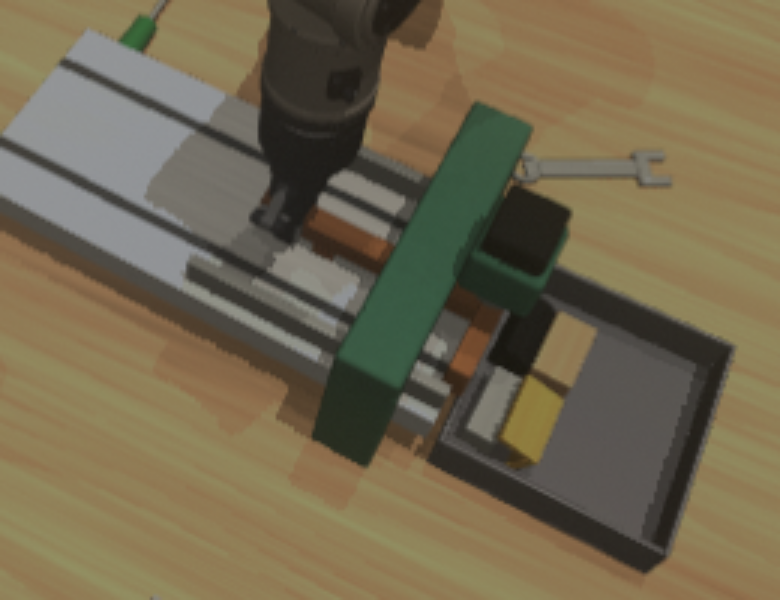

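All four offcuts show in the tray: black (525,335), wood (565,350), steel (495,400) and brass (535,420). I'll check their heights.

Run:
```python
from h import *
p,d=optics.grab_frame("scene"); M=mill(cloud("scene",d).reshape(-1,3)).reshape(420,560,3)
for nm,(u,v) in dict(black=(525,335),wood=(565,350),steel=(495,400),brass=(535,420),floor=(620,420)).items():
    x,y=220+u//3,160+v//3; W=M[y-4:y+5,x-3:x+4].reshape(-1,3); print(nm,np.median(W,0).round(3),np.percentile(W[:,2],[5,95]).round(3))
m=(M[...,0]>.1)&(M[...,0]<.29)&(abs(M[...,1])<.09)&(M[...,2]>.015)&(M[...,2]<.13)&(d>0)
Q=M[m]; 
for a in np.arange(.1,.2,.01):
    S=Q[(Q[:,0]>=a)&(Q[:,0]<a+.01)]; 
    print(round(a,2),[ (round(float(np.median(s[:,2])),3),round(float(s[:,2].max()),3)) if len(s:=S[(S[:,1]>=b)&(S[:,1]<b+.03)])>3 else None for b in np.arange(-.09,.09,.03)])
```

```text
black [0.135 0.028 0.038] [0.032 0.041]
wood [0.168 0.035 0.03 ] [0.027 0.032]
steel [ 0.136 -0.034  0.03 ] [0.027 0.034]
brass [ 0.168 -0.04   0.04 ] [0.037 0.043]
floor [0.231 0.013 0.003] [0.001 0.006]
0.1 [(0.09, 0.112), (0.109, 0.113), (0.11, 0.112), None, None, None]
0.11 [(0.05, 0.053), (0.05, 0.052), None, (0.019, 0.02), None, None]
0.12 [(0.028, 0.031), (0.029, 0.033), (0.03, 0.033), (0.033, 0.044), (0.032, 0.041), None]
0.13 [(0.028, 0.033), (0.03, 0.035), (0.029, 0.033), (0.036, 0.041), (0.038, 0.041), (0.038, 0.041)]
0.14 [(0.03, 0.048), (0.042, 0.049), (0.042, 0.049), (0.03, 0.037), (0.032, 0.04), (0.031, 0.036)]
0.15 [(0.042, 0.047), (0.044, 0.047), (0.043, 0.047), (0.029, 0.034), (0.03, 0.033), (0.028, 0.033)]
0.16 [(0.04, 0.047), (0.041, 0.045), (0.04, 0.044), (0.029, 0.034), (0.03, 0.033), (0.029, 0.031)]
0.17 [(0.036, 0.041), (0.038, 0.041), (0.038, 0.042), (0.029, 0.033), (0.03, 0.033), (0.03, 0.032)]
0.18 [(0.048, 0.049), None, None, (0.029, 0.033), (0.03, 0.033), (0.031, 0.033)]
0.19 [None, None, None, None, None, None]
```

All four lie flat on the tray floor. I draw the pusher back.

```bash
python3 -m crank '[[[-0.5,0,-0.1],[0,0,0]],[[-1.5,0,0],[0,0,0]],[[-2,0,0],[0,0,0]],[[-2,0,0],[0,0,0]],[[-2,0,0],[0,0,0]]]'
python3 -m crank '[[[-2,0,0],[0,0,0]],[[-2,0,0],[0,0,0]],[[-2,0,0],[0,0,0]],[[-2,0,0],[0,0,0]],[[-2,0,0],[0,0,0]]]'
python3 -m crank '[[[-2,0,0],[0,0,0]],[[-1,0,0],[0,0,0]],[[0,0,0.05],[0,0,0]],[[0,0,0],[0,0,0]]]'
python3 -c "
from h import *
print(mill(monitor.get_obs()['tcp_pos']));go()"
```

```text
clock: 13.25
tcp_pos: [0.5416, 0.0054, 0.0789]
orientation: [-2.292, -2.147, 0.002]
contact_force: [0.1, -0.7, -1.7]
grip_width: 0.0184
gripper_force: 97.7
clock: 13.75
tcp_pos: [0.535, -0.0943, 0.0788]
orientation: [-2.292, -2.147, 0.001]
contact_force: [0.6, 0.3, -0.4]
grip_width: 0.0188
gripper_force: 97.7
clock: 14.15
tcp_pos: [0.534, -0.1226, 0.0785]
orientation: [-2.292, -2.147, 0.0]
contact_force: [0.2, -0.4, -0.1]
grip_width: 0.0182
gripper_force: 97.8
[[-0.27580779  0.00035069  0.07852064]]
t 14.15 tcp [ 0.534  -0.1226  0.0785] psi -3.7 tilt [-0.0006  0.0006] F [ 0.2 -0.4 -0.1] w 0.0182 g 97.8 J [-0.43  0.58  0.72  2.02 -0.56  0.75  0.57]
```

Release, lift off, then check.

```bash
python3 -m crank '[[[0,0,0],[0,0,0]],[[0,0,0],[0,0,0]],[[0,0,0],[0,0,0]],[[0,0,0],[0,0,0]],[[0,0,-1],[0,0,0]]]' 4.5
python3 -m crank '[[[0,0,-3],[0,0,0]],[[0,0,-4],[0,0,0]],[[0,0,-5],[0,0,0]],[[-2,0,-5],[0,0,0]],[[-4,0,-2],[0,0,0]]]'
python3 -m crank '[[[-4,0,0],[0,0,0]],[[-4,0,0],[0,0,0]],[[0,0,0],[0,0,0]],[[0,0,0],[0,0,0]],[[0,0,0],[0,0,0]]]'
python3 - <<'E'
from h import *
p,d=optics.grab_frame("scene"); save("sc7",p); go()
M=mill(cloud("scene",d).reshape(-1,3)).reshape(420,560,3); hsv=cv2.cvtColor(p,cv2.COLOR_RGB2HSV).astype(int)
P=M[(hsv[...,0]<18)&(hsv[...,1]>130)&(M[...,2]>.1)&(M[...,2]<.12)&(abs(M[...,1])<.09)&(M[...,0]>-.4)&(M[...,0]<.1)&(d>0)]
print(np.percentile(P[:,0],[1,99]),np.percentile(P[:,2],[5,50,95]))
E
```

```text
clock: 14.65
tcp_pos: [0.5334, -0.1226, 0.0882]
orientation: [-2.291, -2.147, 0.002]
contact_force: [-0.2, 0.3, -0.1]
grip_width: 0.0451
gripper_force: 0.0
clock: 15.15
tcp_pos: [0.5329, -0.1798, 0.2799]
orientation: [2.284, 2.153, 0.008]
contact_force: [1.8, -0.8, -0.7]
grip_width: 0.0452
gripper_force: 0.0
clock: 15.65
tcp_pos: [0.5255, -0.2601, 0.2752]
orientation: [-2.291, -2.149, -0.001]
contact_force: [0.2, -0.2, -0.4]
grip_width: 0.0447
gripper_force: 0.0
t 15.7 tcp [ 0.5256 -0.2598  0.2751] psi -3.6 tilt [-0.0002  0.0009] F [0.6 0.3 0.2] w 0.045 g 0.0 J [-0.34  0.4   0.93  1.77 -0.35  1.15  0.63]
[-0.30023739 -0.10106214] [0.10504921 0.10773952 0.11057743]
```

View pics/sc7.png

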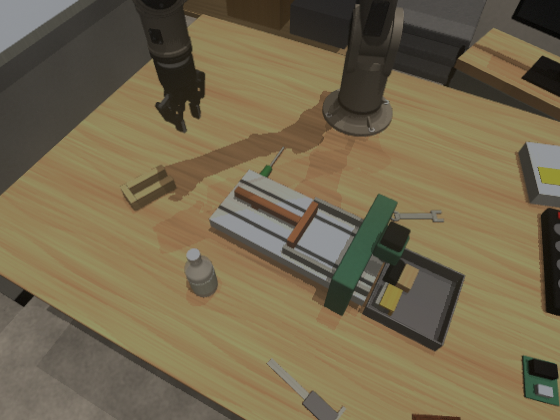

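The pusher lies flat on the table (head near 303,225), the offcuts are in the tray, and the bystanders are where they were.

```bash
python3 -c "
from h import *
print(r.hand_in())"
```

```text
the job is handed in; nothing more can be done
None
```

The job is handed in at about 16 s on the robot's clock: all four offcuts lie flat in the tray, the pusher lies flat on the mill's table with its head drawn back behind the beam, and the screwdriver, spanner and bottle look undisturbed; no verdict came back.

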